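Put the press tool's battery pack on charge

ROBOT

A 6-joint arm with a two-finger parallel gripper is mounted at the origin on the work surface. World frame = base frame: x ahead of the robot, y to its left, z up, the work surface at z = 0. Lengths are in mm, angles in rad, forces in N, time in s.
With the tool pointing down it reaches from about 275 to 725 mm from the base axis. Payload 15.9 kg.
Tool frame: the origin (TCP) lies between the finger pads; the fingertips stand 8 mm ahead of it and the grasp point (between the pads) lies 11 mm behind it (env.finger_overhang is the distance from the TCP to the fingertips, in mm); z points along the fingers, y is the line along which they close (so a half turn about z gives the same grasp; the last joint's range is limited). The gripper opens to 85 mm and grips with 20 to 120 N. Pads are 22 mm wide; open, the fingers measure 114 mm over their backs; the gripper's body (76 mm by 85 mm) begins 54 mm behind the grasp point. The pads swing forward as they close: fully open they stand 13 mm farther back than shut.
Start: joints at [1.302, 0.213, -0.034, 1.323, 0, 1.571], TCP at [132.782, 482.032, 239.306] pointing down, gripper open.
Joint ranges: [-2.98, 2.98], [-0.74, 1.72], [-1.14, 1.35], [-2.1, 2.04], [-1.57, 1.44], [-3.14, 3.14]. Speed limits (rad/s): [1.89, 1.89, 2.39, 2.57, 3.14, 3.14].

INTERFACE

Orientations are given as a rotation vector (axis times angle).
In Python, from workcell import env, viewer gives the robot as it stands. The module is installed in compiled form; this text tells all that it offers.
- The arm moves only by the tool move_arm, never from a script. Its argument "commands" is a list of rows, each a list of 7 numbers: the shift along the tool's x, y, z in mm, then the turn, a rotation vector about the tool's x, y, z in degrees, then the opening, from 0 (shut) to 1 (fully open). A call has exactly 10 rows; each row shifts and turns the commanded pose from where the row before left it, along the tool's axes as they then stand; what a row does not reach is not made up. A row lasts 1/8 s, in which the tool goes at most 62.5 mm and 10.7 degrees, less where a joint would pass 70% of its speed; a pose out of reach is approached as far as the arm can. A call is refused whole if a number of a shift passes 62.5 or a number of a turn 10.7, either way. A call with a gripper value outside its range is refused whole. The fingers move at their own pace and stop on an object; the grip force is fixed at half the most. Time passes only in rows, so rows that do not move let the fingers close, or fill a call up. It gives the time, the measured TCP pose, the force, the opening and the grip force at its end, in the units of the state.
- env.observe(): the state, without advancing time (a new reading comes with each control period).
- viewer.capture(name): name is "scene" or "top" or "wrist"; returns a dict with "pixels" (384x512x3 uint8, blue, green, red), "fx", "fy", "cx", "cy" (pixels), "R" (3x3) and "t" (3): a world point X has camera coordinates R X + t. Camera axes: x right, y down, z forward; pixel columns grow to the right and rows downward; lengths in mm; the calibration is good to about 2 mm. A picture is of the moment at which its call begins. There is no depth.
- env.close_job(): hands the job in; it is judged then, once.
The state is a dict: "clock": time; "joint_pos": joint angles; "qvel": joint speeds; "joint_torque": joint torques, N m; "ee_pos": TCP position; "eef_rot": TCP orientation; "wrist_force": force on the tool from outside, world axes, zero at the start; "torque": the same for the moment, N m; "width": finger opening in mm; "gripper_force": force on a finger pad.
Only numpy, scipy, OpenCV 4.12 (cv2) and the standard library are available. Lean on these libraries where they do the work, as an engineer would, in place of code of your own. Each camera call takes 0.05 s, during which the arm holds its last target. There are 200 camera calls.

TASK

Put the battery pack on charge. Someone has left a pipe coupling lying in front of the charger: first lay it back in the wire basket with the others. Then line the pack up and push it, nose first, into the charger's socket until it is fully home with its shoulder flush against the charger's front; do not disturb the other things on the counter.

Things in the scene. Friction and masses are not known exactly. Their poses are not given: they have to be found in the camera images.
- pack: black battery pack lying flat on the counter, 0.5 to 0.9 kg, free to slide. Block 110 mm long (its x) x 96 wide (y) x 62 high, too wide to grip; its side and rear faces are flat and upright. From the middle of its front (+x) face a plug nose stands out 44 mm, 66 wide, from 12 to 52 mm above the underside. Origin: centre of the block's underside (nose not counted); +x to the nose, z up
- pack_nose (a point): centre of the end face of the pack's nose, 99 mm ahead of the pack's origin and 32 mm up; axes as the pack's
- pack_back (a point): centre of the pack's flat rear face, 55 mm behind the pack's origin and 31 mm up; axes as the pack's
- charger: grey and black battery charger fixed to the counter, 170 mm deep (its x) x 190 wide (y) x 79 high. Origin: centre of its underside; +x points into the socket; the front face, with the socket's hole low in its middle, lies at x = -85 mm. When the pack is home its shoulder meets this face, pack x and charger x point the same way, and the pack's origin is at charger x = -140 mm, y = 0
- charger_mouth (a point): centre of the socket's mouth in the plane of the charger's front face, 32 mm above the counter; axes as the charger's. The socket is a rectangular hole 70 mm wide, from 9 to 55 mm above the counter, 50 mm deep; its mouth flares to 82 mm wide over the first 8 mm. A pack flat on the counter has its nose at the right height
- coupling: straight pipe compression coupling lying on its side in front of the socket, 100 mm long, 0.14 kg: black middle with a blue ribbed nut at each end, eight-sided, 48 mm across, so it does not roll. Its x is its long axis; origin on the counter below its centre when it lies as at the start, z up
- coupling_center (a point): middle of the coupling, on its long axis, 24 mm above what it lies on
- basket: open wire stock basket fixed to the counter, 300 mm (its x) x 180 (y), walls 75 high, floor 5 mm above the counter. Origin: centre of its underside, z up. Its far half (x above 30 mm) holds a layer of blue couplings 53 mm high, its near half (x below 30 mm) is empty
- valve: bystander: brass ball valve, 80 mm long, with a flat lever, 61 high; origin at its underside
- socket_sleeve: bystander: white plastic pipe sleeve standing on end, 75 mm across, 70 high; origin at its underside
- elbow: bystander: brass elbow, arms 52 mm long, 40 high; origin at its underside, below the corner
- tape_measure: bystander: tape measure, 75 x 40 x 66 mm high; origin at its underside
- tin: bystander: upright tin, 76 mm across, 110 high; origin at its underside
- carton: bystander: small cardboard carton, 80 x 120 x 55 mm high; origin at its underside
There are look-alikes about, which are no part of the job. Leave any red look-alike of the coupling alone. Leave any turquoise look-alike of the pack alone.

How it is judged (in metres and radians):
On the way, in this order (a step that is already met when the one before it is completed fails the run):
1. the coupling lies in the wire basket (x of coupling_center in the frame of basket between -0.145 and 0.145 m and y of coupling_center in the frame of basket between -0.086 and 0.086 m and z of coupling_center in the frame of basket below 0.085 m and linear speed of coupling below 0.03 m/s), for 0.2 s.
2. the pack is fully home in the charger (x of pack_nose in the frame of charger_mouth above 0.041 m and y of pack_nose in the frame of charger_mouth between -0.005 and 0.005 m and z of pack_nose in the frame of charger_mouth between -0.006 and 0.006 m and angle between the x axis of pack and the x axis of charger, either way round below 0.05 rad and angle between pack's own z axis and vertical below 0.05 rad and linear speed of pack below 0.02 m/s), for 0.2 s.
At the end, for the whole second after the job is handed in: The coupling lies at rest inside the wire basket, below its rim; the pack rests flat with its nose in the socket, at least 41 of its 44 mm deep, within 5 mm sideways and 6 mm in height of the socket's middle and within 0.05 rad of straight (all of step 1 and all of step 2); the robot touches nothing.
It fails at once if a bystander (valve, white sleeve, elbow, tape measure, tin or carton) is shifted by more than 30 mm (distance of any of valve, socket_sleeve, elbow, tape_measure, tin, carton from where it was at the start of the episode above 0.03 m).
It also fails if it takes over 72 s, if anything falls off the work surface, if the arm or the gripper's body presses on something with over 40 N, if the wrist force passes 120 N, or if a joint passes its speed limit or range.

## Working session

There is one attempt and no reset: what is moved stays moved. The work goes in short steps, Python scripts to look and compute and a tool call to move; the robot and the scene stay as the last step left them, time stands still between calls to the robot, and variables do not carry over. Pictures are saved under pics/ and viewed, at most 10 in all, crops included, and the job is handed in when it is done.

Besides the shell and the picture viewer there is one more tool, called after "Call:" as name([rows], argument=value, ...), one row to a line, values as JSON. move_arm: Moves the arm, as the interface text tells. Its arguments: {"type":"object","properties":{"commands":{"type":"array"}},"required":["commands"]}

```bash
mkdir -p pics; cat > h.py <<'E'
import numpy as np, cv2, pickle
from workcell import env, viewer
def cap(n,f):
    c=viewer.capture(n); cv2.imwrite(f'pics/{f}.png',c['pixels']); pickle.dump(c,open(f'pics/{f}.pkl','wb')); return c
def load(f): return pickle.load(open(f'pics/{f}.pkl','rb'))
def back(c,u,v,z):
    R=np.array(c['R']);t=np.array(c['t']).ravel()
    d=R.T@np.array([(u-c['cx'])/c['fx'],(v-c['cy'])/c['fy'],1]); o=-R.T@t
    return o+d*(z-o[2])/d[2]
def proj(c,X):
    p=np.array(c['R'])@np.array(X,float)+np.array(c['t']).ravel(); return c['fx']*p[0]/p[2]+c['cx'],c['fy']*p[1]/p[2]+c['cy']
E
python3 - <<'E'
from h import *
a=cap('top','top0');b=cap('scene','scene0')
for c in (a,b): print(c['fx'],-np.array(c['R']).T@np.array(c['t']).ravel())
cv2.imwrite('pics/top0b.png',cv2.resize(a['pixels'],(800,600),interpolation=cv2.INTER_CUBIC))
print(env.observe())
E
```

```text
433.27001187520955 [ 326.68415087  -22.83663917 1408.83128797]
485.187676198448 [1243.59612683  558.85018463 1026.04036816]
{'clock': 0.1, 'joint_pos': array([ 1.30199625e+00,  2.13299314e-01, -3.49542869e-02,  1.32349498e+00,
        1.55814058e-05,  1.57079261e+00]), 'qvel': array([ 0.00135549, -0.00074176, -0.00013831,  0.00101076,  0.0005014 ,
        0.00085701]), 'joint_torque': array([ 4.69486593e-03, -6.87241316e+01,  4.87811387e+01,  1.22596553e-02,
        2.74647628e-04, -6.76855350e-06]), 'ee_pos': array([132.70846785, 481.77665307, 238.88614874]), 'eef_rot': array([-4.20935172e-01, -3.11312015e+00,  1.47896342e-03]), 'wrist_force': array([-0.17823843,  0.6901025 ,  0.77971428]), 'torque': array([ 0.03319001, -0.02643102,  0.02137538]), 'gripper_force': 0.0, 'width': 85.58475893352}
```

View pics/top0b.png

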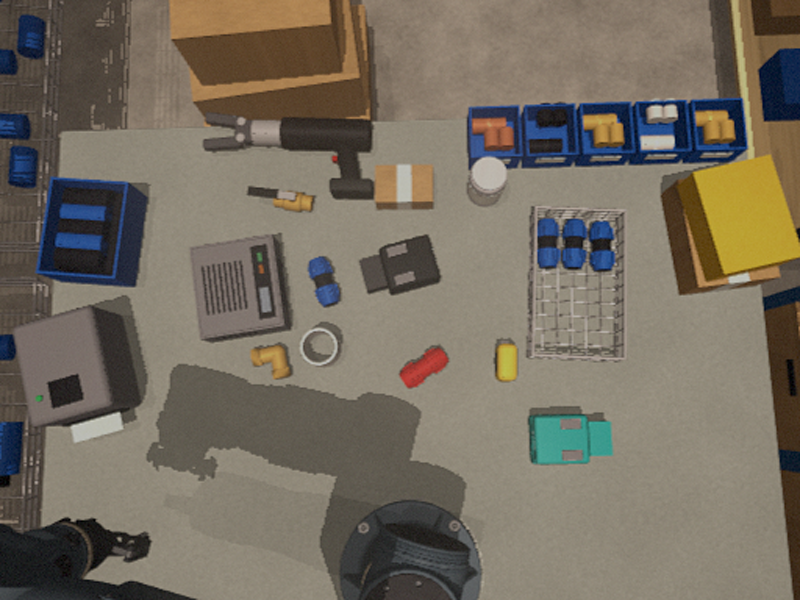

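View pics/scene0.png

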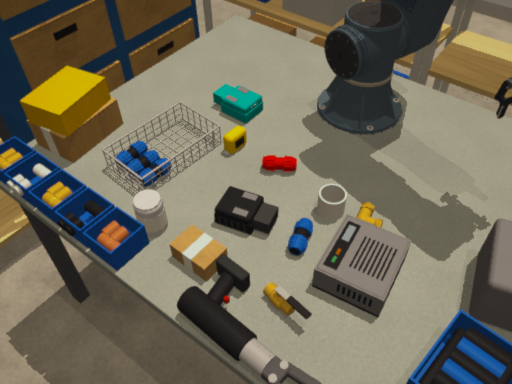

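The top view is oriented with world +x up and +y left. The charger is at about (240,285), the blue coupling at (323,281), the black pack at (400,265) with its nose pointing left, and the basket at (577,283) with its empty half at the bottom. The red coupling at (424,367) and the turquoise pack at (570,438) are the look-alikes.

```bash
python3 - <<'E'
from h import *
a=load('top0')
cv2.imwrite('pics/crop1.png',cv2.resize(a['pixels'][140:250,115:290],None,fx=4.5,fy=4.5,interpolation=cv2.INTER_CUBIC))
for n,u,v,z in [('bTL',531,207,75),('bTR',626,208,75),('bBL',529,359,75),('bBR',625,360,75),('coup',323,281,24),('sleeve',320,346,60),('red',424,367,24),('tape',507,362,66)]:
    print(n,back(a,u/1.5625,v/1.5625,z).round())
E
```

```text
bTL [ 718. -266.   75.]
bTR [ 710. -457.   75.]
bBL [ 411. -246.   75.]
bBR [ 404. -433.   75.]
coup [588. 164.  24.]
sleeve [449. 167.  60.]
red [403. -41.  24.]
tape [ 407. -204.   66.]
```

View pics/crop1.png

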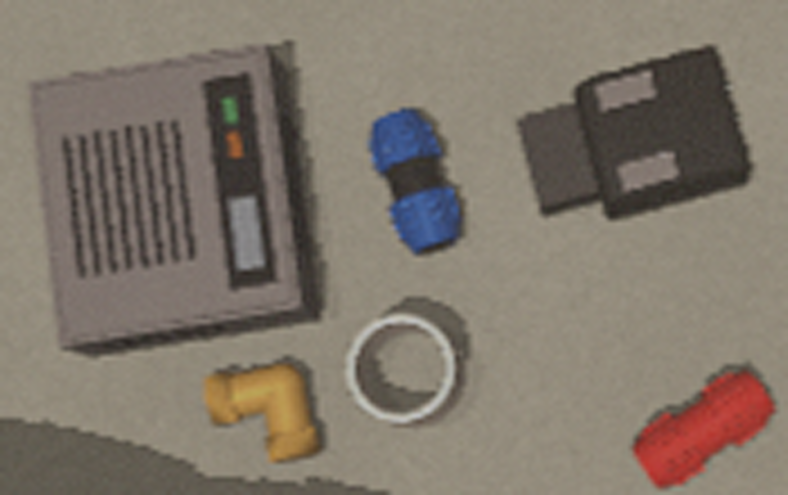

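The crop shows the charger's top corners at (30,85), (268,45), (303,303) and (62,348). The pack's top corners are at (578,88), (716,45), (749,172) and (610,218), with its nose end from (518,120) to (545,213). The coupling's ends are at about (405,112) and (430,250), and the white sleeve (402,368) sits beside the path.

```bash
python3 - <<'E'
from h import *
a=load('top0')
B=lambda u,v,z: back(a,115+(u+.5)/4.5-.5,140+(v+.5)/4.5-.5,z)[:2]
def fit(px,z,L,W):  # px: back-left.. corners; rigid fit to known rectangle
    P=np.array([B(*p,zz) for p,zz in zip(px,z)]); M=np.array(LW); mc=M-M.mean(0);pc=P-P.mean(0)
    U,S,V=np.linalg.svd(mc.T@pc); R=(U@V).T
    th=np.arctan2(R[1,0],R[0,0]); t=P.mean(0)-R@M.mean(0); print('th',th,np.degrees(th),'t',t.round(1)); print((P-(M@R.T+t)).round(1).tolist()); return R,t
# charger frame +x points to image left(+y world); its +y = world -x = image down
LW=[(85,-95),(-85,-95),(-85,95),(85,95)]
Rc,tc=fit([(30,85),(268,45),(303,303),(62,348)],[79]*4,0,0)
print('mouth',Rc@[-85,0]+tc,'home',Rc@[-140,0]+tc)
LW=[(55,-48),(-55,-48),(-55,48),(55,48),(99,-33),(99,33)]
Rp,tp=fit([(578,88),(716,45),(749,172),(610,218),(518,120),(545,213)],[62]*4+[52]*2,0,0)
print('pack in charger',Rc.T@(tp-tc))
e1=B(405,112,30);e2=B(430,250,30);print('coup',e1,e2,(e1+e2)/2,np.linalg.norm(e1-e2),np.degrees(np.arctan2(*(e1-e2)[::-1])))
print('sleeve',B(402,368,70), 'in ch',Rc.T@(B(402,368,70)-tc))
from scipy.spatial.transform import Rotation as Ro
print(Ro.from_rotvec(env.observe()['eef_rot']).as_matrix().round(3))
E
```

```text
th 1.7129212410583186 98.14315775095275 t [573.2 330.8]
[[-1.4, -1.0], [-1.7, -0.6], [2.9, 1.6], [0.3, -0.0]]
mouth [585.28572458 246.65206591] home [593.0763053  192.20661751]
th 1.8140231083740406 103.93586804903526 t [612.6 -17.3]
[[-1.9, -4.8], [-0.1, 3.4], [0.9, 6.2], [-2.5, -2.2], [3.6, -0.2], [0.1, -2.4]]
pack in charger [-350.16867249   10.33434298]
coup [637.60218016 170.12221934] [536.01136631 152.92450145] [586.80677324 161.52336039] 103.03618277030537 9.608179290009364
sleeve [448.15476141 167.96718722] in ch [-143.46733938  146.89377598]
[[-0.964  0.266 -0.   ]
 [ 0.266  0.964 -0.001]
 [ 0.    -0.001 -1.   ]]
```

```bash
cat >> h.py <<'E'
from scipy.spatial.transform import Rotation as Ro
def plan(pos,yaw,n=10,start=None,tot=10):
    """rows to bring TCP to pos, pointing down, tool y at world angle yaw (deg)"""
    o=env.observe(); p,R=(o['ee_pos'],Ro.from_rotvec(o['eef_rot'])) if start is None else start
    a=np.radians(yaw); y=np.array([np.cos(a),np.sin(a),0]); z=np.array([0,0,-1.])
    T=Ro.from_matrix(np.c_[np.cross(y,z),y,z]); w=(R.inv()*T).as_rotvec()/n
    d=(np.array(pos)-p)/n
    for i in range(n):
        print(np.r_[R.inv().apply(d),np.degrees(w)].round(1).tolist()); R=R*Ro.from_rotvec(w)
    return np.array(pos,float),T
E
python3 -c "
from h import *
s=plan((587,162,100),99.6)"
```

```text
[-52.3, -18.8, 13.9, -0.0, -0.0, -2.5]
[-51.4, -21.0, 13.9, -0.0, -0.0, -2.5]
[-50.5, -23.2, 13.9, -0.0, -0.0, -2.5]
[-49.4, -25.4, 13.9, -0.0, -0.0, -2.5]
[-48.2, -27.6, 13.9, -0.0, -0.0, -2.5]
[-47.0, -29.6, 13.9, -0.0, -0.0, -2.5]
[-45.7, -31.7, 13.9, -0.0, -0.0, -2.5]
[-44.2, -33.6, 13.9, -0.0, -0.0, -2.5]
[-42.7, -35.5, 13.9, -0.0, -0.0, -2.5]
[-41.1, -37.3, 13.9, -0.0, -0.0, -2.5]
```

Call:
move_arm([
  [-52, -19, 5, 0, 0, -2.5, 1],
  [-51.5, -21, 5, 0, 0, -2.5, 1],
  [-50.5, -23, 5, 0, 0, -2.5, 1],
  [-49.5, -25.5, 5, 0, 0, -2.5, 1],
  [-48, -27.5, 5, 0, 0, -2.5, 1],
  [-47, -29.5, 15, 0, 0, -2.5, 1],
  [-45.5, -31.5, 15, 0, 0, -2.5, 1],
  [-44, -33.5, 15, 0, 0, -2.5, 1],
  [-42.5, -35.5, 15, 0, 0, -2.5, 1],
  [-41, -37, 15, 0, 0, -2.5, 1],
])

```text
clock: 1.35
ee_pos: [587.2, 161.7, 138.5]
eef_rot: [0.265, -3.13, -0.0]
wrist_force: [0.9, 0.9, 0.2]
width: 85.1
gripper_force: 0.0
```

```bash
python3 -c "
from h import *
c=cap('wrist','w1')
cv2.imwrite('pics/w1b.png',cv2.resize(c['pixels'],(800,600),interpolation=cv2.INTER_CUBIC))
print(env.observe()['ee_pos'],np.array(c['R']).round(2),-np.array(c['R']).T@np.array(c['t']).ravel())
s=plan((587,162,14),99.6)"
```

```text
[590.56471525 157.70840247 135.86632294] [[-0.17  0.99 -0.  ]
 [ 0.95  0.16  0.27]
 [ 0.26  0.04 -0.96]] [519.43038502 150.31829633 271.45377826]
[0.3, 0.5, 12.2, -0.0, -0.0, 0.0]
[0.3, 0.5, 12.2, -0.0, -0.0, 0.0]
[0.3, 0.5, 12.2, -0.0, -0.0, 0.0]
[0.3, 0.5, 12.2, -0.0, -0.0, 0.0]
[0.3, 0.5, 12.2, -0.0, -0.0, 0.0]
[0.3, 0.5, 12.2, -0.0, -0.0, 0.0]
[0.3, 0.5, 12.2, -0.0, -0.0, 0.0]
[0.3, 0.5, 12.2, -0.0, -0.0, 0.0]
[0.3, 0.5, 12.2, -0.0, -0.0, 0.0]
[0.3, 0.5, 12.2, -0.0, -0.0, 0.0]
```

View pics/w1b.png

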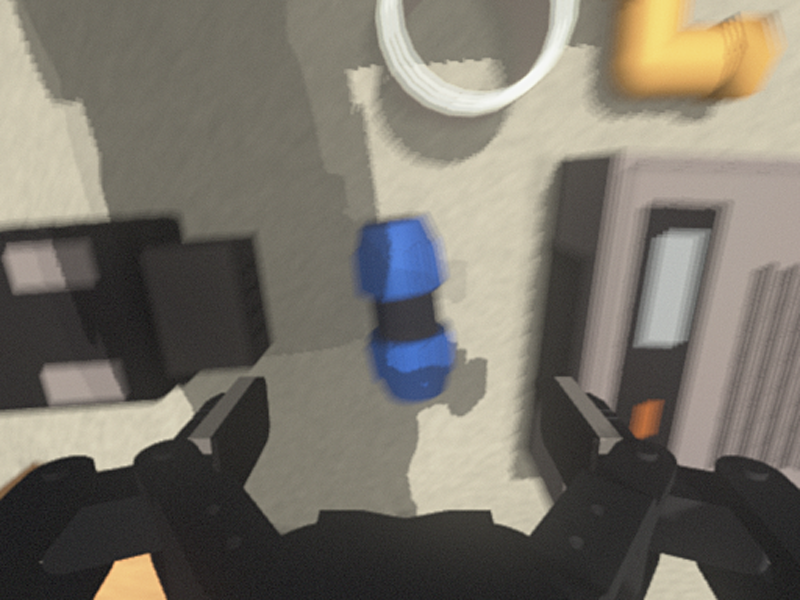

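The wrist view, slightly blurred by settling, shows the coupling at centre (406,312) with its axis running from (400,220) to (415,400). The pack's nose is at the left (200,305) and the charger's front at the right (550,320).

```bash
python3 -c "
from h import *
c=load('w1')
B=lambda u,v,z: back(c,u/1.5625,v/1.5625,z).round(1)
print(B(406,312,24),B(398,218,24),B(418,402,24), B(247,237,52),B(269,345,52))
s=plan((587,162,14),99.6,n=10); print(env.observe()['ee_pos'])"
```

```text
[591.7 163.3  24. ] [541.  150.3  24. ] [645.7 179.8  24. ] [559.5  80.6  52. ] [612.6  95.9  52. ]
[0.3, 0.5, 12.2, -0.0, -0.0, 0.0]
[0.3, 0.5, 12.2, -0.0, -0.0, 0.0]
[0.3, 0.5, 12.2, -0.0, -0.0, 0.0]
[0.3, 0.5, 12.2, -0.0, -0.0, 0.0]
[0.3, 0.5, 12.2, -0.0, -0.0, 0.0]
[0.3, 0.5, 12.2, -0.0, -0.0, 0.0]
[0.3, 0.5, 12.2, -0.0, -0.0, 0.0]
[0.3, 0.5, 12.2, -0.0, -0.0, 0.0]
[0.3, 0.5, 12.2, -0.0, -0.0, 0.0]
[0.3, 0.5, 12.2, -0.0, -0.0, 0.0]
[590.56471525 157.70840247 135.86632294]
```

Call:
move_arm([
  [0, 0, 5, 0, 0, -2, 1],
  [-1, 0, 25, 0, 0, 0, 1],
  [0, 0, 25, 0, 0, 0, 1],
  [0, 0, 25, 0, 0, 0, 1],
  [0, 0, 25, 0, 0, 0, 1],
  [0, 0, 15, 0, 0, 0, 1],
  [0, 0, 5, 0, 0, 0, 1],
  [0, 0, 0, 0, 0, 0, 0.2],
  [0, 0, 0, 0, 0, 0, 0],
  [0, 0, 0, 0, 0, 0, 0],
])

```text
clock: 2.65
ee_pos: [587.9, 163.7, 15.5]
eef_rot: [-0.318, 3.123, 0.001]
wrist_force: [-0.1, -12.6, 4.3]
width: 34.1
gripper_force: 2.9
```

Call:
move_arm([
  [0, 0, 0, 0, 0, 0, 0],
  [0, 0, 0, 0, 0, 0, 0],
  [0, 0, 0, 0, 0, 0, 0],
  [0, 0, -10, 0, 0, 0, 0],
  [0, 0, -25, 0, 0, 0, 0],
  [0, 0, -30, 0, 0, 0, 0],
  [0, 0, -35, 0, 0, 0, 0],
  [0, 0, -35, 0, 0, 0, 0],
  [0, 0, -25, 0, 0, 0, 0],
  [0, 0, 0, 0, 0, 0, 0],
])

```text
clock: 3.9
ee_pos: [588.0, 163.5, 176.6]
eef_rot: [-0.317, 3.122, 0.001]
wrist_force: [0.4, 0.0, -2.2]
width: 29.1
gripper_force: 59.1
```

```bash
python3 -c "
from h import *
a=load('top0')
c=cap('scene','s2')
cv2.imwrite('pics/bas.png',np.hstack([cv2.resize(a['pixels'][120:240,325:415],(390,520),interpolation=cv2.INTER_CUBIC),cv2.resize(c['pixels'][90:250,90:210],(390,520),interpolation=cv2.INTER_CUBIC)]))
s=plan((496,-345,175),86,n=10)"
```

```text
[19.2, -48.0, -0.0, 0.0, 0.0, 1.6]
[17.9, -48.5, -0.0, 0.0, 0.0, 1.6]
[16.5, -48.9, -0.0, 0.0, 0.0, 1.6]
[15.2, -49.4, -0.0, 0.0, 0.0, 1.6]
[13.8, -49.8, -0.0, 0.0, 0.0, 1.6]
[12.5, -50.1, -0.0, 0.0, 0.0, 1.6]
[11.1, -50.4, -0.0, 0.0, 0.0, 1.6]
[9.7, -50.7, -0.0, 0.0, 0.0, 1.6]
[8.4, -51.0, -0.0, 0.0, 0.0, 1.6]
[7.0, -51.2, -0.0, 0.0, 0.0, 1.6]
```

View pics/bas.png

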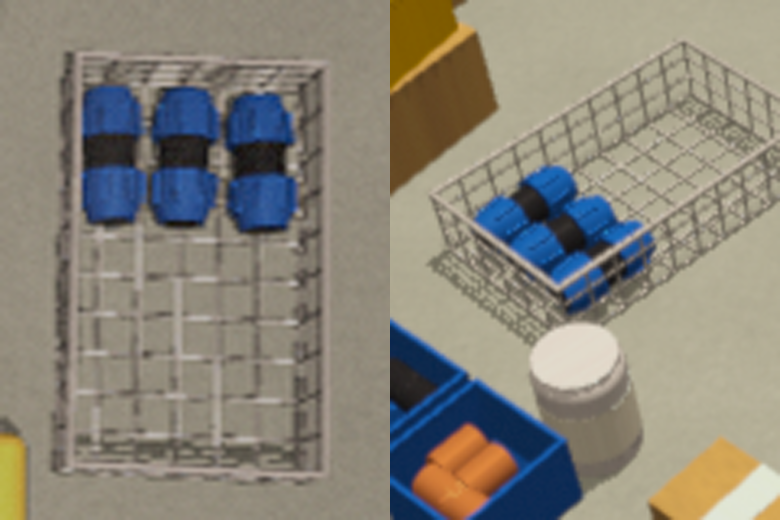

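The left crop confirms the basket's corners, with its lower (near) half empty and the three couplings filling its far half. The coupling is held at 29 mm opening and 59 N.

Call:
move_arm([
  [19, -48, 0, 0, 0, 1.6, 0],
  [18, -48.5, 0, 0, 0, 1.6, 0],
  [16.5, -49, 0, 0, 0, 1.6, 0],
  [15, -49.5, 0, 0, 0, 1.6, 0],
  [14, -50, 0, 0, 0, 1.6, 0],
  [12.5, -50, 0, 0, 0, 1.6, 0],
  [11, -50.5, 0, 0, 0, 1.6, 0],
  [9.5, -50.5, 0, 0, 0, 1.6, 0],
  [8.5, -51, 0, 0, 0, 1.6, 0],
  [7, -51, 0, 0, 0, 1.6, 0],
])

```text
clock: 5.2
ee_pos: [493.2, -346.1, 173.0]
eef_rot: [-0.122, -3.138, -0.002]
wrist_force: [0.3, -0.7, -0.8]
width: 28.7
gripper_force: 59.3
```

Call:
move_arm([
  [0, 0, 0, 0, 0, 0, 0],
  [0, 0, 0, 0, 0, 0, 0],
  [0, 0, 5, 0, 0, 0, 0],
  [0, 0, 15, 0, 0, 0, 0],
  [0, 0, 25, 0, 0, 0, 0],
  [0, 0, 25, 0, 0, 0, 0],
  [0, 0, 20, 0, 0, 0, 0],
  [0, 0, 0, 0, 0, 0, 0],
  [0, 0, 0, 0, 0, 0, 0],
  [0, 0, 0, 0, 0, 0, 0],
])

```text
clock: 6.45
ee_pos: [494.8, -345.0, 85.2]
eef_rot: [0.12, 3.138, -0.001]
wrist_force: [0.1, 0.4, -1.7]
width: 29.2
gripper_force: 59.4
```

```bash
python3 -c "
from h import *
c=cap('wrist','w3'); t=cap('top','t3')
cv2.imwrite('pics/w3b.png',np.hstack([c['pixels'],cv2.resize(t['pixels'][110:250,325:425],(274,384),interpolation=cv2.INTER_CUBIC)]))
s=plan((496,-345,21),86,n=6)"
```

```text
[-0.2, 0.0, 10.7, -0.0, 0.0, -0.1]
[-0.2, 0.0, 10.7, -0.0, 0.0, -0.1]
[-0.2, 0.0, 10.7, -0.0, 0.0, -0.1]
[-0.2, 0.0, 10.7, -0.0, 0.0, -0.1]
[-0.2, 0.0, 10.7, -0.0, 0.0, -0.1]
[-0.2, 0.0, 10.7, -0.0, 0.0, -0.1]
```

View pics/w3b.png

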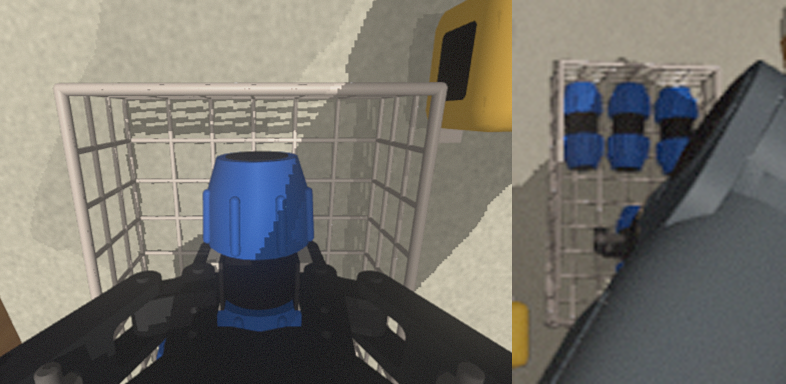

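The coupling hangs centred at (258,230) in the basket's empty half, clear of the walls and of the other couplings. I'll lower it and let go.

Call:
move_arm([
  [0, 0, 10, 0, 0, 0, 0],
  [0, 0, 15, 0, 0, 0, 0],
  [0, 0, 15, 0, 0, 0, 0],
  [0, 0, 12, 0, 0, 0, 0],
  [0, 0, 8, 0, 0, 0, 0],
  [0, 0, 4, 0, 0, 0, 0],
  [0, 0, 0, 0, 0, 0, 0],
  [0, 0, 0, 0, 0, 0, 0.3],
  [0, 0, 0, 0, 0, 0, 0.75],
  [0, 0, 0, 0, 0, 0, 0.75],
])

```text
clock: 7.8
ee_pos: [494.5, -344.9, 20.4]
eef_rot: [0.121, 3.139, -0.0]
wrist_force: [0.4, 0.2, -0.0]
width: 63.3
gripper_force: 0.0
```

Call:
move_arm([
  [0, 0, 0, 0, 0, 0, 0.75],
  [0, 0, -5, 0, 0, 0, 0.75],
  [0, 0, -15, 0, 0, 0, 0.75],
  [0, 0, -25, 0, 0, 0, 0.75],
  [0, 0, -30, 0, 0, 0, 0.75],
  [0, 0, -30, 0, 0, 0, 0.75],
  [0, 0, -30, 0, 0, 0, 0.75],
  [0, 0, -20, 0, 0, 0, 1],
  [0, 0, 0, 0, 0, 0, 1],
  [0, 0, 0, 0, 0, 0, 1],
])

```text
clock: 9.05
ee_pos: [494.2, -344.7, 175.1]
eef_rot: [-0.121, -3.139, -0.0]
wrist_force: [0.2, -0.5, -1.2]
width: 85.5
gripper_force: 0.0
```

```bash
python3 -c "
from h import *
# nose centre: pack frame x=77; pack fit th 104deg, t (612.6,-17.3)
a=np.radians(103.9);n=np.array([612.6,-17.3])+77*np.array([np.cos(a),np.sin(a)]);print(n)
s=plan((n[0],n[1],150),13.9)"
```

```text
[594.10244073  57.44516908]
[-6.9, 40.9, 2.5, -0.0, -0.0, 7.2]
[-1.7, 41.4, 2.5, -0.0, -0.0, 7.2]
[3.5, 41.3, 2.5, -0.0, -0.0, 7.2]
[8.6, 40.5, 2.5, -0.0, -0.0, 7.2]
[13.6, 39.2, 2.5, -0.0, -0.0, 7.2]
[18.4, 37.1, 2.5, -0.0, -0.0, 7.2]
[22.8, 34.6, 2.5, -0.0, -0.0, 7.2]
[27.0, 31.4, 2.5, -0.0, -0.0, 7.2]
[30.7, 27.8, 2.5, -0.0, -0.0, 7.2]
[33.9, 23.8, 2.5, -0.0, -0.0, 7.2]
```

```bash
python3 -c "
from h import *
print(env.observe()['joint_pos'])
s=plan((594,57,175),193.9,n=12)"
```

```text
[-6.09066924e-01  4.43628621e-01  1.25239796e-01  1.25267292e+00
  1.17054159e-05 -5.32310594e-01]
[-5.7, 34.0, 0.0, 0.0, -0.0, -9.0]
[-11.0, 32.7, 0.0, 0.0, -0.0, -9.0]
[-16.0, 30.6, 0.0, 0.0, -0.0, -9.0]
[-20.6, 27.7, 0.0, 0.0, -0.0, -9.0]
[-24.7, 24.1, 0.0, 0.0, -0.0, -9.0]
[-28.1, 19.9, 0.0, 0.0, -0.0, -9.0]
[-30.9, 15.3, 0.0, 0.0, -0.0, -9.0]
[-32.9, 10.2, 0.0, 0.0, -0.0, -9.0]
[-34.1, 4.9, 0.0, 0.0, -0.0, -9.0]
[-34.5, -0.5, 0.0, 0.0, -0.0, -9.0]
[-34.0, -5.9, 0.0, 0.0, -0.0, -9.0]
[-32.6, -11.1, 0.0, 0.0, -0.0, -9.0]
```

Call:
move_arm([
  [-5.5, 34, 0, 0, 0, -9, 1],
  [-11, 32.5, 0, 0, 0, -9, 1],
  [-16, 30.5, 0, 0, 0, -9, 1],
  [-20.5, 27.5, 0, 0, 0, -9, 1],
  [-24.5, 24, 0, 0, 0, -9, 1],
  [-28, 20, 0, 0, 0, -9, 1],
  [-31, 15.5, 0, 0, 0, -9, 1],
  [-33, 10, 0, 0, 0, -9, 1],
  [-34, 5, 0, 0, 0, -9, 1],
  [-34.5, -0.5, 0, 0, 0, -9, 1],
])

```text
clock: 10.3
ee_pos: [577.5, -9.7, 174.4]
eef_rot: [2.14, -2.299, -0.002]
wrist_force: [0.5, 0.3, 0.4]
width: 85.2
gripper_force: 0.0
```

Call:
move_arm([
  [-34, -6, 0, 0, 0, -9, 1],
  [-32.5, -11, 0, 0, 0, -9, 1],
  [0, 0, 5, 0, 0, 0, 1],
  [0, 0, 10, 0, 0, 0, 1],
  [0, 0, 5, 0, 0, 0, 1],
  [0, 0, 0, 0, 0, 0, 1],
  [0, 0, 0, 0, 0, 0, 1],
  [0, 0, 0, 0, 0, 0, 1],
  [0, 0, 0, 0, 0, 0, 1],
  [0, 0, 0, 0, 0, 0, 1],
])

```text
clock: 11.55
ee_pos: [594.8, 55.8, 155.4]
eef_rot: [-2.469, 1.943, -0.0]
wrist_force: [0.6, -0.4, -0.3]
width: 85.6
gripper_force: 0.0
```

```bash
python3 -c "
from h import *
c=cap('wrist','w4'); t=cap('top','t4')
cv2.imwrite('pics/w4b.png',cv2.resize(c['pixels'],(800,600),interpolation=cv2.INTER_CUBIC))
o=env.observe();print(o['ee_pos'],o['eef_rot'])"
```

```text
[594.7939844   55.86679846 155.31523235] [-2.46887644e+00  1.94269353e+00 -1.15047903e-05]
```

View pics/w4b.png

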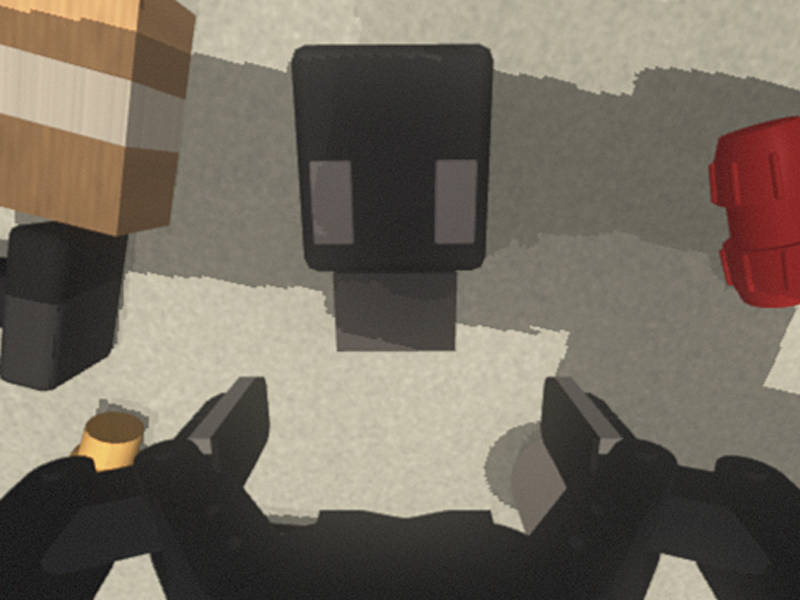

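The wrist view shows the pack with its nose pointing down the image. The nose's end edge runs from (337,351) to (456,350), the block's front edge from (306,268) to (484,268) and its rear edge from (293,48) to (491,48). The pack is well in line with the tool.

```bash
python3 -c "
from h import *
c=load('w4')
B=lambda u,v,z: back(c,(u+.5)/1.5625-.5,(v+.5)/1.5625-.5,z)[:2]
n1,n2=B(337,351,52),B(456,350,52);print('nose end w',np.linalg.norm(n1-n2))
f1,f2=B(306,268,62),B(484,268,62);r1,r2=B(293,48,62),B(491,48,62)
print('front w',np.linalg.norm(f1-f2),'rear w',np.linalg.norm(r1-r2))
r=(r1+r2)/2;f=(f1+f2)/2;n=(n1+n2)/2
print(r,f,n,np.linalg.norm(n-f),np.linalg.norm(n-r))
d=n-r;print('yaw nose',np.degrees(np.arctan2(d[1],d[0])),'edge',[np.degrees(np.arctan2(*(b-a)[::-1])) for a,b in ((n1,n2),(f1,f2),(r1,r2))])
d/=np.linalg.norm(d);g=n-22*d;print('grasp',g)
R=Ro.from_rotvec(env.observe()['eef_rot']);print('tool shift',R.inv().apply(np.r_[g,22]-env.observe()['ee_pos']))
"
```

```text
nose end w 65.52922221427032
front w 89.26701351995551 rear w 87.82939214341279
[628.64775408 -62.60449836] [604.5807719  33.5162   ] [592.943412    80.14719637] 48.06118983282252 147.14906181321493
yaw nose 104.04244545951245 edge [np.float64(-165.86379525352658), np.float64(-166.38156251129317), np.float64(-166.39002461269226)]
grasp [598.28150601  58.80463906]
tool shift [ -2.03336087  -4.07680633 133.3153779 ]
```

Call:
move_arm([
  [-1, -2, 10, 0, 0, 0, 1],
  [-1, -2, 25, 0, 0, 0, 1],
  [0, 0, 30, 0, 0, 0, 1],
  [0, 0, 30, 0, 0, 0, 1],
  [0, 0, 25, 0, 0, 0, 1],
  [0, 0, 12, 0, 0, 0, 1],
  [0, 0, 5, 0, 0, 0, 1],
  [0, 0, 0, 0, 0, 0, 0.9],
  [0, 0, 0, 0, 0, 0, 0.7],
  [0, 0, 0, 0, 0, 0, 0.5],
])

```text
clock: 12.9
ee_pos: [598.9, 58.8, 19.5]
eef_rot: [-2.468, 1.942, -0.002]
wrist_force: [0.0, 0.6, 5.6]
width: 65.4
gripper_force: 66.7
```

```bash
python3 -c "
from h import *
a=load('top0'); t=load('t4'); c=cap('scene','s5')
print(env.observe()['ee_pos'],env.observe()['wrist_force'])
A=cv2.resize(t['pixels'][140:225,115:205],(450,425),interpolation=cv2.INTER_CUBIC)
s=load('scene0')['pixels'][200:320,290:420]; S=cv2.resize(s,(0,0),fx=3.5,fy=3.5,interpolation=cv2.INTER_CUBIC)[:420,:350]
A=A[:420]
cv2.imwrite('pics/ch.png',np.hstack([A,cv2.resize(s,(350,420))]))
"
```

```text
[598.94601831  58.8204367   19.48530107] [0.09175061 0.7368114  7.38759965]
```

```bash
python3 -c "
from h import *
s=plan((594.8,180.4,19.5),188.1,n=8)"
```

```text
[-14.9, -3.1, 0.0, -0.0, -0.0, 0.7]
[-14.9, -2.9, 0.0, -0.0, -0.0, 0.7]
[-15.0, -2.7, -0.0, -0.0, -0.0, 0.7]
[-15.0, -2.5, -0.0, -0.0, -0.0, 0.7]
[-15.0, -2.4, -0.0, -0.0, -0.0, 0.7]
[-15.1, -2.2, -0.0, -0.0, -0.0, 0.7]
[-15.1, -2.0, -0.0, -0.0, -0.0, 0.7]
[-15.1, -1.8, -0.0, -0.0, -0.0, 0.7]
```

Call:
move_arm([
  [-10, -2, 0, 0, 0, 0.5, 0.5],
  [-14, -3, 0, 0, 0, 0.7, 0.5],
  [-15, -2.5, 0, 0, 0, 0.7, 0.5],
  [-15, -2.5, 0, 0, 0, 0.7, 0.5],
  [-15, -2.5, 0, 0, 0, 0.7, 0.5],
  [-15, -2.5, 0, 0, 0, 0.7, 0.5],
  [-15, -2, 0, 0, 0, 0.7, 0.5],
  [-13, -2, 0, 0, 0, 0.7, 0.5],
  [-8, -0.5, 0, 0, 0, 0.5, 0.5],
  [0, 0, 0, 0, 0, 0, 0.5],
])

```text
clock: 14.2
ee_pos: [595.1, 181.1, 19.5]
eef_rot: [-2.365, 2.066, -0.001]
wrist_force: [-0.4, 3.3, 5.1]
width: 65.4
gripper_force: 66.7
```

Call:
move_arm([
  [0, 0, 0, 0, 0, 0, 0.5],
  [0, 0, 0, 0, 0, 0, 0.5],
  [0, 0, 0, 0, 0, 0, 0.8],
  [0, 0, 0, 0, 0, 0, 1],
  [0, 0, -5, 0, 0, 0, 1],
  [0, 0, -20, 0, 0, 0, 1],
  [0, 0, -30, 0, 0, 0, 1],
  [0, 0, -30, 0, 0, 0, 1],
  [0, 0, -30, 0, 0, 0, 1],
  [20, 0, -30, 0, 0, 0, 1],
])

```text
clock: 15.45
ee_pos: [596.8, 161.0, 164.6]
eef_rot: [-2.367, 2.065, -0.0]
wrist_force: [-0.3, -0.4, 0.2]
width: 85.5
gripper_force: 0.0
```

Call:
move_arm([
  [40, 0, 0, 0, 0, 0, 1],
  [50, 0, -20, 0, 0, 0, 1],
  [50, 0, -20, 0, 0, 0, 1],
  [20, 0, 0, 0, 0, 0, 1],
  [0, 0, 0, 0, 0, 0, 1],
  [0, 0, 0, 0, 0, 0, 1],
  [0, 0, 0, 0, 0, 0, 1],
  [0, 0, 0, 0, 0, 0, 1],
  [0, 0, 0, 0, 0, 0, 1],
  [0, 0, 0, 0, 0, 0, 1],
])

```text
clock: 16.7
ee_pos: [618.4, 2.0, 203.3]
eef_rot: [2.366, -2.067, -0.0]
wrist_force: [-0.1, 0.4, 0.8]
width: 85.4
gripper_force: 0.0
```

```bash
python3 -c "
from h import *
t=cap('top','t6'); c=cap('wrist','w6')
A=cv2.resize(t['pixels'][145:230,115:235],(720,510),interpolation=cv2.INTER_CUBIC)
cv2.imwrite('pics/t6b.png',A); print(env.observe()['ee_pos'])"
```

```text
[618.44676968   1.91648408 203.31126418]
```

View pics/t6b.png

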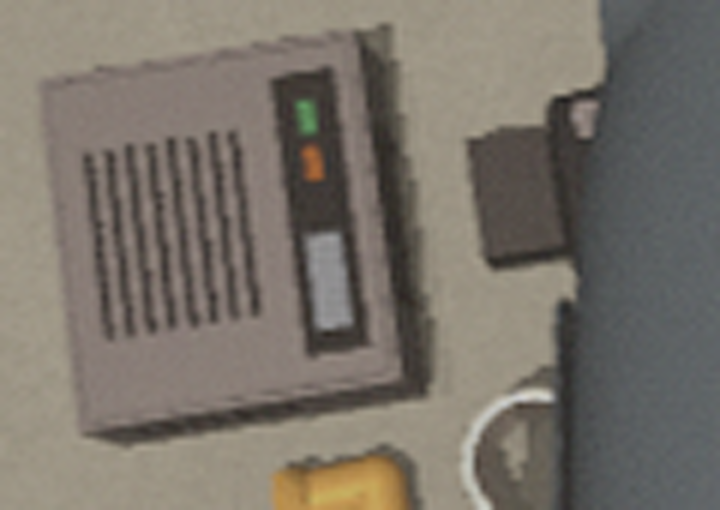

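The top crop shows the charger's top corners at (40,80), (358,33), (402,378) and (84,435). The nose's end edge runs from (470,140) to (490,268), and the gap to the charger's front is still open.

```bash
python3 -c "
from h import *
c=load('t6')
B=lambda u,v,z: back(c,115+(u+.5)/6-.5,145+(v+.5)/6-.5,z)[:2]
P=np.array([B(*p,79) for p in [(40,80),(358,33),(402,378),(84,435)]])
M=np.array([(85,-95),(-85,-95),(-85,95),(85,95)],float);pc=P-P.mean(0)
U,S,V=np.linalg.svd(M.T@pc);R=(U@V).T;t=P.mean(0)
print('yaw',np.degrees(np.arctan2(R[1,0],R[0,0])),t,(P-(M@R.T+t)).round(1).tolist())
n1,n2=B(470,140,52),B(490,268,52);n=(n1+n2)/2;print('nose',n,np.linalg.norm(n1-n2),'in ch',R.T@(n-t), 'edge yaw',np.degrees(np.arctan2(*(n1-n2)[::-1]))+90)
print('front edge yaw',np.degrees(np.arctan2(*(P[1]-P[2])[::-1]))+90,'side yaws',[np.degrees(np.arctan2(*d[::-1])) for d in (P[0]-P[1],P[3]-P[2])])
w=load('w6');cv2.imwrite('pics/w6b.png',cv2.resize(w['pixels'],(800,600),interpolation=cv2.INTER_CUBIC))
"
```

```text
yaw 97.69840990617462 [572.72987875 330.88704905] [[0.2, -0.3], [-2.2, -0.2], [2.2, 2.0], [-0.2, -1.6]]
nose [587.76674452 199.52164256] 70.37784377181048 in ch [-132.19571801    2.69619961] edge yaw 98.48703010231958
front edge yaw 97.22506169334473 side yaws [np.float64(96.88041777647518), np.float64(98.65691296868276)]
```

View pics/w6b.png

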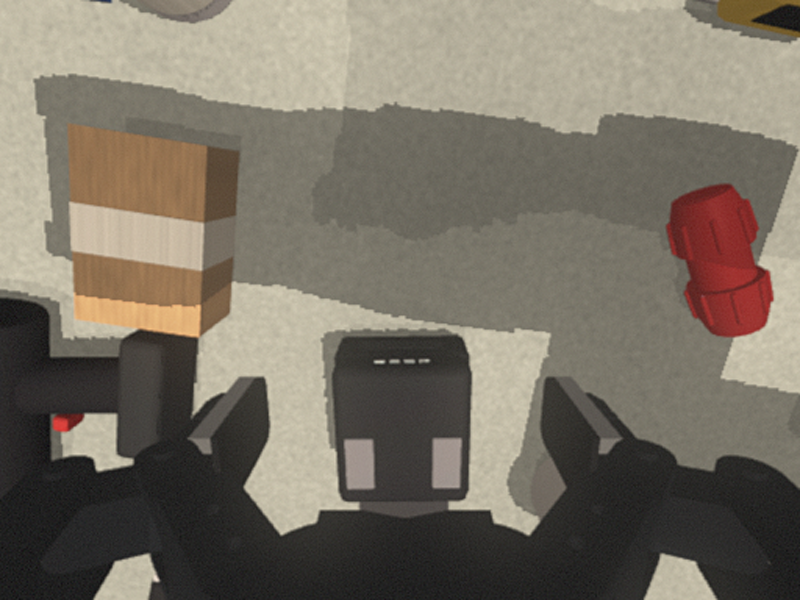

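The wrist view shows the pack's block from (338,372) to (468,498), centred on the tool's line, with the area behind its rear face clear. The measured nose width of 70 mm includes some of the visible side, so the true sideways offset is about 0.5 mm. I'll go down behind the pack and push with both fingers.

Call:
move_arm([
  [0, 0, 10, 0, 0, 0, 0.5],
  [0, 0, 25, 0, 0, 0, 0.5],
  [0, 0, 35, 0, 0, 0, 0.5],
  [0, 0, 35, 0, 0, 0, 0.5],
  [0, 0, 35, 0, 0, 0, 0.5],
  [0, 0, 25, 0, 0, 0, 0.5],
  [0, 0, 12, 0, 0, 0, 0.5],
  [0, 0, 5, 0, 0, 0, 0.5],
  [0, 0, 0, 0, 0, 0, 0.5],
  [-10, 0, 0, 0, 0, 0, 0.5],
])

```text
clock: 18.05
ee_pos: [617.7, 11.7, 22.2]
eef_rot: [-2.364, 2.068, -0.002]
wrist_force: [0.8, -0.5, 0.3]
width: 42.9
gripper_force: 0.0
```

Call:
move_arm([
  [-10, 0, 0, 0, 0, 0, 0.5],
  [-8, 0, 0, 0, 0, 0, 0.5],
  [-6, 0, 0, 0, 0, 0, 0.5],
  [-6, 0, 0, 0, 0, 0, 0.5],
  [-6, 0, 0, 0, 0, 0, 0.5],
  [-6, 0, 0, 0, 0, 0, 0.5],
  [-6, 0, 0, 0, 0, 0, 0.5],
  [-6, 0, 0, 0, 0, 0, 0.5],
  [-6, 0, 0, 0, 0, 0, 0.5],
  [-6, 0, 0, 0, 0, 0, 0.5],
])

```text
clock: 19.3
ee_pos: [608.2, 77.6, 21.3]
eef_rot: [-2.366, 2.067, -0.0]
wrist_force: [0.9, -4.0, 1.7]
width: 42.9
gripper_force: 0.0
```

```bash
python3 -c "
from h import *
t=cap('top','t7')
cv2.imwrite('pics/t7b.png',cv2.resize(t['pixels'][145:230,115:235],(720,510),interpolation=cv2.INTER_CUBIC))"
```

```text
(no output)
```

View pics/t7b.png

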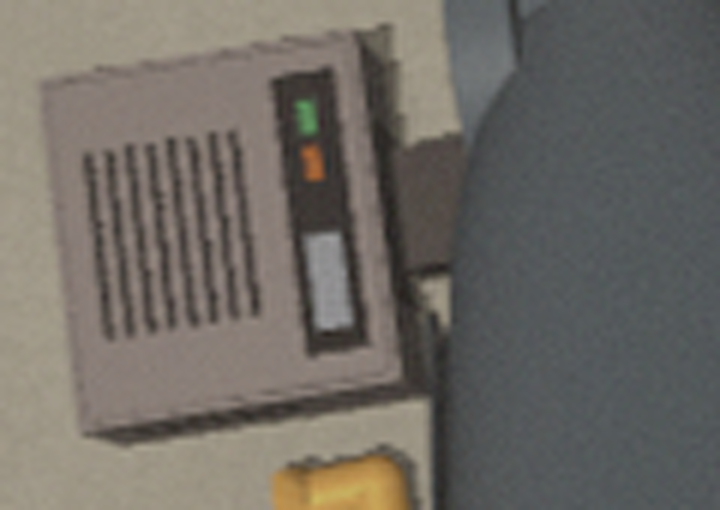

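The nose, spanning about (390–460, 150–270), now reaches the charger's front edge, roughly in the middle. I'll keep pushing and watch the force.

Call:
move_arm([
  [-3, 0, 0, 0, 0, 0, 0.5],
  [-3, 0, 0, 0, 0, 0, 0.5],
  [-3, 0, 0, 0, 0, 0, 0.5],
  [-3, 0, 0, 0, 0, 0, 0.5],
  [-3, 0, 0, 0, 0, 0, 0.5],
  [-3, 0, 0, 0, 0, 0, 0.5],
  [-3, 0, 0, 0, 0, 0, 0.5],
  [-3, 0, 0, 0, 0, 0, 0.5],
  [-3, 0, 0, 0, 0, 0, 0.5],
  [-3, 0, 0, 0, 0, 0, 0.5],
])

```text
clock: 20.6
ee_pos: [604.2, 107.1, 21.3]
eef_rot: [2.366, -2.067, 0.0]
wrist_force: [0.2, -4.6, 2.3]
width: 42.5
gripper_force: 0.0
```

Call:
move_arm([
  [-2, 0, 0, 0, 0, 0, 0.5],
  [-2, 0, 0, 0, 0, 0, 0.5],
  [-2, 0, 0, 0, 0, 0, 0.5],
  [-2, 0, 0, 0, 0, 0, 0.5],
  [-2, 0, 0, 0, 0, 0, 0.5],
  [-2, 0, 0, 0, 0, 0, 0.5],
  [-2, 0, 0, 0, 0, 0, 0.5],
  [-1.5, 0, 0, 0, 0, 0, 0.5],
  [-1, 0, 0, 0, 0, 0, 0.5],
  [0, 0, 0, 0, 0, 0, 0.5],
])

```text
clock: 21.85
ee_pos: [602.0, 123.5, 21.3]
eef_rot: [-2.366, 2.067, 0.0]
wrist_force: [0.5, -3.0, 0.8]
width: 42.7
gripper_force: 0.0
```

Call:
move_arm([
  [-1, 0, 0, 0, 0, 0, 0.5],
  [-1, 0, 0, 0, 0, 0, 0.5],
  [-1, 0, 0, 0, 0, 0, 0.5],
  [-1, 0, 0, 0, 0, 0, 0.5],
  [0, 0, 0, 0, 0, 0, 0.5],
  [0, 0, 0, 0, 0, 0, 0.5],
  [0, 0, 0, 0, 0, 0, 0.5],
  [0, 0, 0, 0, 0, 0, 0.5],
  [0, 0, 0, 0, 0, 0, 0.5],
  [0, 0, 0, 0, 0, 0, 0.5],
])

```text
clock: 23.1
ee_pos: [601.4, 127.3, 21.3]
eef_rot: [-2.366, 2.067, 0.0]
wrist_force: [-0.6, -1.0, -0.2]
width: 42.8
gripper_force: 0.0
```

Not home yet, as the force is still only friction. I'll continue gently until the shoulder makes contact.

Call:
move_arm([
  [-1, 0, 0, 0, 0, 0, 0.5],
  [-1, 0, 0, 0, 0, 0, 0.5],
  [-1, 0, 0, 0, 0, 0, 0.5],
  [-0.5, 0, 0, 0, 0, 0, 0.5],
  [0, 0, 0, 0, 0, 0, 0.5],
  [0, 0, 0, 0, 0, 0, 0.5],
  [0, 0, 0, 0, 0, 0, 0.5],
  [0, 0, 0, 0, 0, 0, 0.5],
  [0, 0, 0, 0, 0, 0, 0.5],
  [0, 0, 0, 0, 0, 0, 0.5],
])

```text
clock: 24.35
ee_pos: [601.3, 127.5, 21.3]
eef_rot: [2.36, -2.068, 0.006]
wrist_force: [2.7, -25.6, 3.6]
width: 42.9
gripper_force: 0.0
```

Call:
move_arm([
  [5, 0, 0, 0, 0, 0, 0.5],
  [10, 0, 0, 0, 0, 0, 0.5],
  [20, 0, 0, 0, 0, 0, 0.5],
  [25, 0, 0, 0, 0, 0, 0.5],
  [20, 0, -10, 0, 0, 0, 0.5],
  [10, 0, -30, 0, 0, 0, 0.5],
  [10, 0, -40, 0, 0, 0, 0.5],
  [10, 0, -45, 0, 0, 0, 0.5],
  [10, 0, -45, 0, 0, 0, 0.5],
  [0, 0, -30, 0, 0, 0, 0.5],
])

```text
clock: 25.6
ee_pos: [617.5, 10.3, 224.4]
eef_rot: [-2.363, 2.068, -0.003]
wrist_force: [0.7, -0.0, -0.2]
width: 42.6
gripper_force: 0.0
```

Call:
move_arm([
  [40, 20, 0, 0, 0, 0, 0.5],
  [50, 30, 0, 0, 0, 0, 0.5],
  [50, 40, 0, 0, 0, 0, 0.5],
  [50, 40, 0, 0, 0, 0, 0.5],
  [40, 30, 0, 0, 0, 0, 0.5],
  [30, 20, 0, 0, 0, 0, 0.5],
  [0, 0, 0, 0, 0, 0, 0.5],
  [0, 0, 0, 0, 0, 0, 0.5],
  [0, 0, 0, 0, 0, 0, 0.5],
  [0, 0, 0, 0, 0, 0, 0.5],
])

```text
clock: 26.85
ee_pos: [475.5, -266.7, 221.4]
eef_rot: [-2.367, 2.066, 0.0]
wrist_force: [0.8, 0.6, -0.2]
width: 42.4
gripper_force: 0.0
```

```bash
python3 -c "
from h import *
t=cap('top','t8'); s=cap('scene','s8'); g0=load('top0')
print(env.observe()['ee_pos'])
def labels(c,box):
    x0,y0,x1,y1=box; im=cv2.resize(c['pixels'][y0:y1,x0:x1],None,fx=6,fy=6,interpolation=cv2.INTER_CUBIC); g=cv2.cvtColor(im,cv2.COLOR_BGR2GRAY)
    return im,g
# profile along pack axis line through charger mouth, z=62 from front to rear
for yaw,cx in ((97.9,(572.7,330.9)),):
    a=np.radians(yaw);e=np.array([np.cos(a),np.sin(a)]);l=np.array([-e[1],e[0]])
    g=cv2.cvtColor(t['pixels'],cv2.COLOR_BGR2GRAY).astype(np.float32)
    def line(xs,y,z):
        return [int(cv2.getRectSubPix(g,(1,1),tuple(map(float,proj(t,np.r_[np.array(cx)+x*e+y*l,z]))))[0,0]) for x in xs]
    for y in (-20,0,20): print(y,list(zip(range(-70,-216,-5),line(range(-70,-216,-5),y,62))))
    for x in (-100,-180): print('lat',x,list(zip(range(-70,71,4),[line([x],y,62)[0] for y in range(-70,71,4)])))
"
```

```text
[ 475.37211023 -266.9132379   221.34272548]
-20 [(-70, 127), (-75, 121), (-80, 97), (-85, 52), (-90, 61), (-95, 65), (-100, 66), (-105, 68), (-110, 57), (-115, 74), (-120, 74), (-125, 67), (-130, 59), (-135, 75), (-140, 66), (-145, 65), (-150, 67), (-155, 62), (-160, 65), (-165, 67), (-170, 66), (-175, 68), (-180, 65), (-185, 63), (-190, 60), (-195, 60), (-200, 106), (-205, 145), (-210, 153), (-215, 154)]
0 [(-70, 125), (-75, 113), (-80, 91), (-85, 53), (-90, 62), (-95, 67), (-100, 65), (-105, 64), (-110, 64), (-115, 66), (-120, 68), (-125, 67), (-130, 67), (-135, 63), (-140, 67), (-145, 67), (-150, 66), (-155, 63), (-160, 67), (-165, 65), (-170, 69), (-175, 67), (-180, 67), (-185, 63), (-190, 58), (-195, 66), (-200, 125), (-205, 152), (-210, 155), (-215, 153)]
20 [(-70, 130), (-75, 124), (-80, 97), (-85, 52), (-90, 63), (-95, 65), (-100, 101), (-105, 114), (-110, 112), (-115, 132), (-120, 125), (-125, 111), (-130, 124), (-135, 152), (-140, 100), (-145, 68), (-150, 67), (-155, 70), (-160, 69), (-165, 70), (-170, 68), (-175, 66), (-180, 71), (-185, 64), (-190, 68), (-195, 75), (-200, 120), (-205, 146), (-210, 154), (-215, 154)]
lat -100 [(-70, 116), (-66, 122), (-62, 128), (-58, 133), (-54, 139), (-50, 127), (-46, 76), (-42, 79), (-38, 117), (-34, 121), (-30, 103), (-26, 100), (-22, 71), (-18, 64), (-14, 66), (-10, 64), (-6, 61), (-2, 66), (2, 64), (6, 65), (10, 67), (14, 69), (18, 80), (22, 110), (26, 109), (30, 111), (34, 127), (38, 113), (42, 57), (46, 55), (50, 53), (54, 68), (58, 115), (62, 114), (66, 111), (70, 118)]
lat -180 [(-70, 154), (-66, 154), (-62, 152), (-58, 153), (-54, 154), (-50, 140), (-46, 78), (-42, 62), (-38, 66), (-34, 65), (-30, 67), (-26, 67), (-22, 66), (-18, 65), (-14, 66), (-10, 69), (-6, 69), (-2, 66), (2, 67), (6, 66), (10, 68), (14, 69), (18, 69), (22, 72), (26, 72), (30, 71), (34, 69), (38, 69), (42, 63), (46, 54), (50, 58), (54, 63), (58, 125), (62, 157), (66, 154), (70, 157)]
```

```bash
python3 -c "
from h import *
print(env.close_job())"
```

```text
the job is handed in; nothing more can be done
None
```

I laid the coupling in the wire basket and pushed the pack into the charger to a hard stop at about the expected depth; the job is handed in, but no verdict came back and I did not re-image the coupling after letting it go.

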